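# Sort the glaze firing into its trays

### The job

The kiln has just been unloaded: put each of the five glazed pieces into the tray whose sample tile shows the same glaze colour, whatever the piece's shape. Set every piece down gently, upright and directly on the tray's floor beside its companion, not stacked, and do not bump or move the dark unfired pot standing among them.

Things in the scene. Friction and masses are not known exactly. Their poses are not given: they have to be found in the camera images.
- blue_beaker: straight round open beaker, glossy dark blue glaze, outside diameter 46 mm, 64 mm high, wall 4 mm. Loose. Origin: centre of its underside; z up along its axis
- blue_square: square-section open planter pot, glossy dark blue glaze, 46 x 46 mm outside, 50 mm high, wall 5 mm, at any yaw. Loose. Origin: centre of its underside; x and y square to its flat sides, z up
- honey_beaker: straight round open beaker, glossy honey (amber-yellow) glaze, outside diameter 46 mm, 64 mm high, wall 4 mm. Loose. Origin: centre of its underside; z up along its axis
- honey_dish: low straight-sided round dish, glossy honey (amber-yellow) glaze, outside diameter 56 mm, 44 mm high, wall 5 mm. Loose. Origin: centre of its underside; z up along its axis
- white_square: square-section open planter pot, glossy white glaze, 46 x 46 mm outside, 50 mm high, wall 5 mm, at any yaw. Loose. Origin: centre of its underside; x and y square to its flat sides, z up
- raw_pot: the unfired pot: round-bellied, dull dark brown clay, up to 76 mm in diameter, 66 mm high, loose, standing among the glazed pieces. To be left alone. Origin: centre of its underside, z up
- tray_blue: fixed open wooden tray with a dark blue sample tile: 140 mm (x) by 190 mm (y) outside, walls 6 mm thick and 26 mm high, inner floor 6 mm above the origin. Two pieces fit side by side along y. Origin: centre of the tray's underside, on the bench. The glazed 38 x 120 mm tile lies on a ledge, 24 mm high, outside the far (+x) wall, 70 to 116 mm from the origin; it is not part of the inside
- tray_honey: fixed open wooden tray with a honey (amber-yellow) sample tile: 140 mm (x) by 190 mm (y) outside, walls 6 mm thick and 26 mm high, inner floor 6 mm above the origin. Two pieces fit side by side along y. Origin: centre of the tray's underside, on the bench. The glazed 38 x 120 mm tile lies on a ledge, 24 mm high, outside the far (+x) wall, 70 to 116 mm from the origin; it is not part of the inside
- tray_white: fixed open wooden tray with a white sample tile: 140 mm (x) by 190 mm (y) outside, walls 6 mm thick and 26 mm high, inner floor 6 mm above the origin. Two pieces fit side by side along y. Origin: centre of the tray's underside, on the bench. The glazed 38 x 120 mm tile lies on a ledge, 24 mm high, outside the far (+x) wall, 70 to 116 mm from the origin; it is not part of the inside

How it is judged:
At the end, for the whole second after the job is handed in: All five glazed pieces stand inside the tray of their own glaze (centre within 45 mm across and 70 mm along the tray's centre), on its floor (underside 2 to 13 mm above the tray's underside), upright within 0.15 rad and at rest; the unfired pot stands upright within 10 mm of where it was (x of blue_beaker in the frame of tray_blue between -0.045 and 0.045 m and y of blue_beaker in the frame of tray_blue between -0.07 and 0.07 m and z of blue_beaker in the frame of tray_blue between 0.002 and 0.013 m and angle between each of blue_beaker, blue_square, honey_beaker, honey_dish, white_square, raw_pot's own z axis and vertical below 0.15 rad and linear speed of each of blue_beaker, blue_square, honey_beaker, honey_dish, white_square below 0.02 m/s and x of blue_square in the frame of tray_blue between -0.045 and 0.045 m and y of blue_square in the frame of tray_blue between -0.07 and 0.07 m and z of blue_square in the frame of tray_blue between 0.002 and 0.013 m and x of honey_beaker in the frame of tray_honey between -0.045 and 0.045 m and y of honey_beaker in the frame of tray_honey between -0.07 and 0.07 m and z of honey_beaker in the frame of tray_honey between 0.002 and 0.013 m and x of honey_dish in the frame of tray_honey between -0.045 and 0.045 m and y of honey_dish in the frame of tray_honey between -0.07 and 0.07 m and z of honey_dish in the frame of tray_honey between 0.002 and 0.013 m and x of white_square in the frame of tray_white between -0.045 and 0.045 m and y of white_square in the frame of tray_white between -0.07 and 0.07 m and z of white_square in the frame of tray_white between 0.002 and 0.013 m and distance of raw_pot from where it was at the start of the episode below 0.01 m); the robot touches nothing.
It fails at once if a glazed piece is tipped over (leans more than 40 degrees) (angle between any of blue_beaker, blue_square, honey_beaker, honey_dish, white_square's own z axis and vertical above 0.7 rad).
It fails at once if a glazed piece is dropped or slammed into its tray (over 0.6 m/s within 24 mm of the floor, as after a fall of 2 to 3 cm) ((z of blue_beaker in the frame of tray_blue below 0.03 m and x of blue_beaker in the frame of tray_blue between -0.05 and 0.05 m and y of blue_beaker in the frame of tray_blue between -0.075 and 0.075 m and linear speed of blue_beaker above 0.6 m/s) or (z of blue_square in the frame of tray_blue below 0.03 m and x of blue_square in the frame of tray_blue between -0.05 and 0.05 m and y of blue_square in the frame of tray_blue between -0.075 and 0.075 m and linear speed of blue_square above 0.6 m/s) or (z of honey_beaker in the frame of tray_honey below 0.03 m and x of honey_beaker in the frame of tray_honey between -0.05 and 0.05 m and y of honey_beaker in the frame of tray_honey between -0.075 and 0.075 m and linear speed of honey_beaker above 0.6 m/s) or (z of honey_dish in the frame of tray_honey below 0.03 m and x of honey_dish in the frame of tray_honey between -0.05 and 0.05 m and y of honey_dish in the frame of tray_honey between -0.075 and 0.075 m and linear speed of honey_dish above 0.6 m/s) or (z of white_square in the frame of tray_white below 0.03 m and x of white_square in the frame of tray_white between -0.05 and 0.05 m and y of white_square in the frame of tray_white between -0.075 and 0.075 m and linear speed of white_square above 0.6 m/s)).
It fails at once if the unfired pot is shoved more than 10 mm or tipped (distance of raw_pot from where it was at the start of the episode above 0.01 m or angle between raw_pot's own z axis and vertical above 0.3 rad).
It also fails if it takes over 125 s, if anything falls off the work surface, if the arm or the gripper's body presses on something with over 40 N, if the wrist force passes 120 N, or if a joint passes its speed limit or range.

### The arm

A 7-joint arm with a two-finger parallel gripper is mounted at the origin on the work surface. World frame = base frame: x ahead of the robot, y to its left, z up, the work surface at z = 0. Lengths are in m, angles in rad, forces in N, time in s.
With the tool pointing down it reaches from about 0.4 to 0.85 m from the base axis. Payload 10.4 kg.
Tool frame: the origin (TCP) lies between the finger pads; the fingertips stand 14 mm ahead of it and the grasp point (between the pads) lies 5 mm behind it (ctrl.tip_extent is the distance from the TCP to the fingertips, in m); z points along the fingers, y is the line along which they close (so a half turn about z gives the same grasp; the last joint's range is limited). The gripper opens to 85 mm and grips with 20 to 120 N. Pads are 22 mm wide; open, the fingers measure 114 mm over their backs; the gripper's body (76 mm by 85 mm) begins 54 mm behind the grasp point. The pads swing forward as they close: fully open they stand 13 mm farther back than shut.
Start: joints at [-1.294, 0.332, -0.065, 1.46, 0.022, 1.35, -0.088], TCP at [0.185, 0.597, 0.245] pointing down, gripper open.
Joint ranges: [-2.6, 2.6], [-0.5, 2.12], [-1.47, 1.34], [0.16, 2.42], [-1.27, 4.41], [0.06, 2.06], [-2.6, 2.6]. Speed limits (rad/s): [2.22, 2.22, 2.79, 2.79, 3.14, 3.14, 3.14].

### API

Orientations are given as [roll, pitch, yaw] about the fixed x, y, z axes, in that order (R = Rz(yaw) Ry(pitch) Rx(roll)).
In Python, from station import ctrl, imaging gives the robot as it stands.
- The arm moves only by the tool carry_out, never from a script. Its argument "increments" is a list of rows, each an object with "fingers": the closure, from -1 (fully open) to 1 (shut); "travel": the shift along the tool's x, y, z in units of 0.15 m (1.0 is 0.15 m), a list of three; "turn": the turn, a rotation vector about the tool's x, y, z in units of 90 degrees (1.0 is 90 degrees), a list of three. A call has 1 to 12 rows; each row is the pose to reach, as a shift and turn from the pose commanded when the call began, along the tool's axes at that moment; what a row does not reach only later rows make up. A row lasts 1/8 s, in which the tool goes at most 62.5 mm and 10.7 degrees, less where a joint would pass 70% of its speed; a pose out of reach is approached as far as the arm can. A call with a number of a shift or a turn outside -1 to 1 is refused whole. A call with a gripper value outside its range is refused whole. The fingers move at their own pace and stop on an object; "squeeze" is the grip in N (left out, the last holds). Time passes only in rows, so rows that repeat a pose let the fingers close. It gives the time, the measured TCP pose, the force, the opening and the grip force at its end, in the units of the state.
- ctrl.state(): the state, without advancing time (a new reading comes with each control period).
- imaging.capture(name): name is "scene" or "top" or "wrist"; returns a dict with "frame" (480x640x3 uint8, red, green, blue), "K" (3x3 intrinsics, pixels), "k1" (the pictures are not rectified: a ray, as slopes to the right and down, at radius r is drawn at 1 + k1 r^2 times it, then the intrinsics apply), "extrinsics" (4x4, takes a point from world to camera coordinates). Camera axes: x right, y down, z forward; pixel columns grow to the right and rows downward; lengths in m; the calibration is good to about 2 mm. A picture is of the moment at which its call begins. There is no depth.
- ctrl.sign_off(): hands the job in; it is judged then, once.
The state is a dict: "time_s": time; "joint_positions": joint angles; "qd": joint speeds; "tau": joint torques, N m; "tcp_pos": TCP position; "orientation": TCP orientation; "ft_force": force on the tool from outside, world axes, zero at the start; "moment": the same for the moment, N m; "finger_gap": opening from 0.0 (shut) to 1.0 (fully open); "grip_force": force on a finger pad.
Only numpy, scipy, OpenCV 4.12 (cv2) and the standard library are available. Lean on these libraries where they do the work, as an engineer would, in place of code of your own. Each camera call takes 0.05 s, during which the arm holds its last target. There are 200 camera calls.

## Working session

There is one attempt and no reset: what is moved stays moved. The work goes in short steps, Python scripts to look and compute and a tool call to move; the robot and the scene stay as the last step left them, time stands still between calls to the robot, and variables do not carry over. Pictures are saved under pics/ and viewed, at most 14 in all, crops included, and the job is handed in when it is done.

Besides the shell and the picture viewer there is one more tool, called after "Request:" as name(argument=value, ...) on one line, values as JSON. carry_out: Moves the arm, as the interface text tells. Its arguments: {"type":"object","properties":{"increments":{"type":"array","items":{"type":"object","properties":{"fingers":{"type":"number"},"travel":{"type":"array","items":{"type":"number","minimum":-1,"maximum":1}},"turn":{"type":"array","items":{"type":"number","minimum":-1,"maximum":1}}}}},"squeeze":{"type":"number"}},"required":["increments"]}

```bash
ls; mkdir -p pics; python3 - <<'E'
from station import ctrl, imaging
import cv2,numpy as np
s=ctrl.state(); print({k:np.round(v,3).tolist() for k,v in s.items()}, ctrl.tip_extent)
for n in ("scene","top"):
    c=imaging.capture(n); cv2.imwrite(f"pics/{n}0.png",c["frame"][:,:,::-1]); print(n,c["K"].tolist(),c["k1"],np.round(c["extrinsics"],3).tolist())
E
```

```text
pics
{'time_s': 0.0, 'joint_positions': [-1.294, 0.333, -0.065, 1.461, 0.022, 1.35, -0.089], 'qd': [0.001, -0.001, 0.001, 0.0, 0.0, -0.001, 0.002], 'tau': [0.0, -62.547, 0.049, -39.16, 0.016, 0.01, 0.0], 'tcp_pos': [0.184, 0.597, 0.245], 'orientation': [-3.14, 0.0, 2.842], 'ft_force': [-0.002, -0.59, 0.357], 'moment': [-0.02, -0.0, 0.002], 'grip_force': 0.0, 'finger_gap': 1.001} 0.014
scene [[577.4176136995547, 0.0, 325.75943080329176], [0.0, 577.4176136995547, 251.0622435397424], [0.0, 0.0, 1.0]] -0.1645797075058312 [[-0.766, 0.643, 0.009, 0.394], [0.498, 0.601, -0.625, -0.254], [-0.408, -0.474, -0.78, 1.281], [0.0, 0.0, 0.0, 1.0]]
top [[475.66331015742304, 0.0, 313.00777611127546], [0.0, 475.66331015742304, 234.45329302640772], [0.0, 0.0, 1.0]] -0.06511830845279186 [[-0.021, -1.0, -0.008, 0.026], [-0.993, 0.021, -0.116, 0.523], [0.116, 0.005, -0.993, 0.875], [0.0, 0.0, 0.0, 1.0]]
```

View pics/scene0.png

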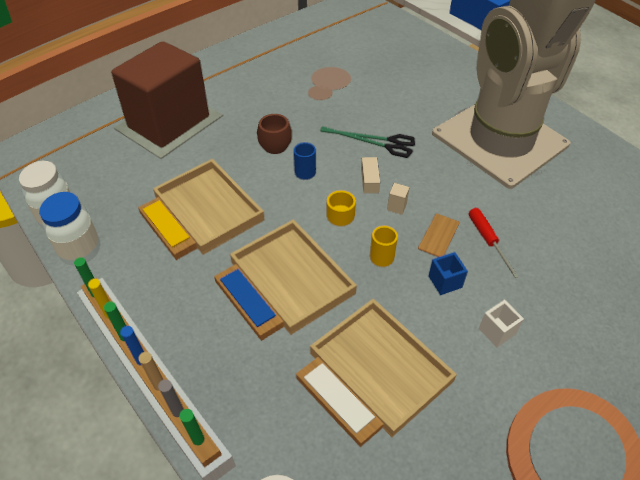

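View pics/top0.png

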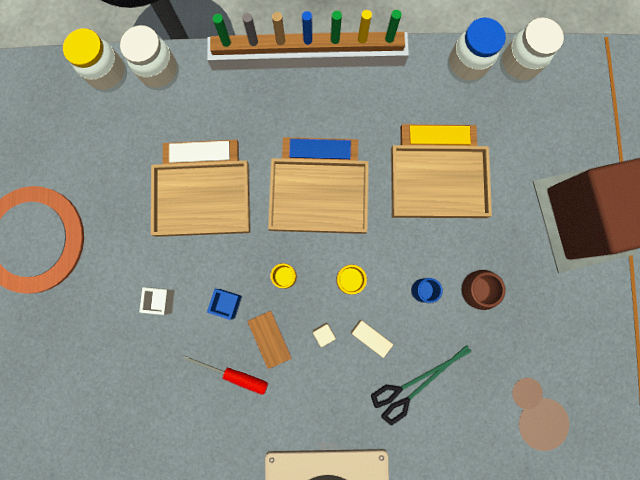

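The scene view shows the raw pot at (274,133) and the blue beaker at (305,160). The honey dish is at (341,208), the honey beaker at (384,245), the blue square at (448,272) and the white square at (502,322). The top view shows white square (154,301), blue square (224,304), honey beaker (284,276), honey dish (351,279), blue beaker (427,290) and raw pot (483,289). It also shows the trays: white (200,198), blue (319,196), honey (441,181).

```bash
cat >h.py <<'E'
import cv2,numpy as np
from scipy.optimize import least_squares,minimize_scalar
from station import ctrl,imaging
def shot(n,save=None):
    c=imaging.capture(n)
    if save: cv2.imwrite(f"pics/{save}.png",c["frame"][:,:,::-1])
    return c
def rays(c,px):
    K=c["K"];E=np.array(c["extrinsics"])
    D=np.array([c["k1"],0,0,0,0.])
    p=cv2.undistortPoints(np.float64(px).reshape(-1,1,2),np.array(K),D).reshape(-1,2)
    d=np.c_[p,np.ones(len(p))]@E[:3,:3]
    return -E[:3,:3].T@E[:3,3],d
def cast(c,px,z):
    o,d=rays(c,px); return (o+d*((z-o[2])/d[:,2])[:,None])[:,:2]
def mask(c,col):
    h=cv2.cvtColor(c["frame"],cv2.COLOR_RGB2HSV)
    lo,hi={"blue":((105,130,30),(130,255,255)),"honey":((18,170,60),(32,255,255)),"white":((0,0,120),(179,60,255)),"brown":((0,50,10),(14,255,130))}[col]
    return cv2.inRange(h,lo,hi)
def blob(c,col,px,win=40):
    m=mask(c,col); w=np.zeros_like(m); cv2.circle(w,tuple(px),win,255,-1); m&=w
    m=cv2.morphologyEx(m,cv2.MORPH_CLOSE,np.ones((3,3)))
    cs,_=cv2.findContours(m,cv2.RETR_EXTERNAL,cv2.CHAIN_APPROX_NONE)
    return cv2.convexHull(max(cs,key=cv2.contourArea)).reshape(-1,2).astype(float)
def dense(h):
    h=np.vstack([h,h[:1]]);return np.vstack([a+(b-a)*np.linspace(0,1,8)[:,None] for a,b in zip(h[:-1],h[1:])])
def rim(c,hull,z):
    "circle through the half of the outline farther from the camera, on plane z"
    p=cast(c,hull,z); o,_=rays(c,[[320,240]]); m=p.mean(0); u=(m-o[:2])/np.linalg.norm(m-o[:2])
    q=p[(p-m)@u>0.0]
    f=least_squares(lambda v:np.hypot(*(q-v[:2]).T)-v[2],[*m,.025],loss="soft_l1",f_scale=.001).x
    return f
E
python3 - <<'E'
from h import *
t=shot("top");s=shot("scene")
obj=dict(wsq=("white",(154,301),(502,322)),bsq=("blue",(224,304),(448,272)),hbk=("honey",(284,276),(384,245)),hdi=("honey",(351,279),(341,208)),bbk=("blue",(427,290),(305,160)),raw=("brown",(483,289),(274,133)))
print(rays(t,[[320,240]])[0],rays(s,[[320,240]])[0])
for k,(col,a,b) in obj.items():
    A=dense(blob(t,col,a,28));B=dense(blob(s,col,b,32))
    g=lambda z:np.hypot(*(rim(t,A,z)-rim(s,B,z))[:2])
    z=minimize_scalar(g,bounds=(.02,.09),method="bounded").x
    print(k,"z",round(z,3),"res",round(g(z),4),rim(t,A,z).round(4),rim(s,B,z).round(4))
# tray corners, wood mask in top
h=cv2.cvtColor(t["frame"],cv2.COLOR_RGB2HSV)
for k,px in dict(white=(200,198),blue=(319,196),honey=(441,181)).items():
    m=cv2.inRange(h,(10,60,80),(28,165,255));cs,_=cv2.findContours(m,cv2.RETR_EXTERNAL,cv2.CHAIN_APPROX_NONE)
    c=[c for c in cs if cv2.pointPolygonTest(c,px,False)>0]
    if not c: print(k,"none",h[px[1],px[0]]);continue
    r=cv2.minAreaRect(c[0]); print(k,r, cast(t,[r[0]],.026).round(4), cast(t,cv2.boxPoints(r),.026).round(3).tolist())
E
```

```text
[0.41787129 0.00993517 0.92992902] [0.94993769 0.50638812 0.83724076]
wsq z 0.051 res 0.0068 [0.404  0.313  0.0509] [0.3996 0.3181 0.0494]
bsq z 0.049 res 0.0002 [0.3977 0.19   0.0256] [0.3978 0.1899 0.0304]
hbk z 0.062 res 0.0042 [0.4456 0.0714 0.0223] [0.4428 0.0745 0.0227]
hdi z 0.043 res 0.0039 [ 0.4368 -0.055   0.027 ] [ 0.4342 -0.0522  0.0273]
bbk z 0.059 res 0.0048 [ 0.4133 -0.1964  0.022 ] [ 0.41   -0.1929  0.0246]
raw z 0.063 res 0.0013 [ 0.4119 -0.298   0.0346] [ 0.411  -0.297   0.0354]
white ((199.27072143554688, 187.9943389892578), (94.35452270507812, 98.43697357177734), 88.80650329589844) [[0.6196 0.2343]] [[0.716, 0.336], [0.714, 0.14], [0.527, 0.137], [0.527, 0.328]]
blue ((318.16131591796875, 187.7900390625), (99.1496810913086, 89.0032730102539), 1.060911774635315) [[0.6145 0.0029]] [[0.532, 0.101], [0.708, 0.097], [0.7, -0.098], [0.524, -0.088]]
honey ((440.7530212402344, 171.6619873046875), (92.3730697631836, 99.16819763183594), 88.93909454345703) [[ 0.6416 -0.237 ]] [[0.735, -0.142], [0.736, -0.34], [0.55, -0.331], [0.551, -0.138]]
```

Request:
carry_out(increments=[{"fingers": -1,"travel": [-1,-0.88,0],"turn": [0,0,0.809]},{"fingers": -1,"travel": [-1,-0.88,0],"turn": [0,0,0.809]},{"fingers": -1,"travel": [-1,-0.88,0],"turn": [0,0,0.809]},{"fingers": -1,"travel": [-1,-0.88,0],"turn": [0,0,0.809]},{"fingers": -1,"travel": [-1,-0.88,0],"turn": [0,0,0.809]},{"fingers": -1,"travel": [-1,-0.88,0],"turn": [0,0,0.809]},{"fingers": -1,"travel": [-1,-0.88,0],"turn": [0,0,0.809]},{"fingers": -1,"travel": [-1,-0.88,0],"turn": [0,0,0.809]},{"fingers": -1,"travel": [-1,-0.88,0],"turn": [0,0,0.809]}], squeeze=30)

```text
time_s: 1.32
tcp_pos: [0.2888, 0.4267, 0.2453]
orientation: [-3.142, 0.0, 1.574]
ft_force: [0.1, -0.7, 0.9]
finger_gap: 1.004
grip_force: 0.0
```

Request:
carry_out(increments=[{"fingers": -1,"travel": [-1,0.7,-0.3],"turn": [0,0,0]},{"fingers": -1,"travel": [-1,0.7,-0.3],"turn": [0,0,0]},{"fingers": -1,"travel": [-1,0.7,-0.3],"turn": [0,0,0]},{"fingers": -1,"travel": [-1,0.7,-0.3],"turn": [0,0,0]},{"fingers": -1,"travel": [-1,0.7,-0.3],"turn": [0,0,0]},{"fingers": -1,"travel": [-1,0.7,-0.3],"turn": [0,0,0]}])

```text
time_s: 2.08
tcp_pos: [0.3929, 0.2779, 0.2898]
orientation: [-3.141, 0.0, 1.574]
ft_force: [0.1, 0.1, 0.3]
finger_gap: 0.998
grip_force: 0.0
```

```bash
python3 - <<'E'
from h import *
s=ctrl.state();print(s["time_s"],s["tcp_pos"],s["orientation"],np.round(s["joint_positions"],2))
w=shot("wrist","w1");print(np.round(w["extrinsics"],3).tolist(),cast(w,[[0,0],[639,0],[639,479],[0,479]],.05).round(3).tolist())
E
```

```text
2.075 [0.39291992 0.27794573 0.28982354] [-3.14094191e+00  4.44469950e-04  1.57432724e+00] [-0.99 -0.02  0.28  1.77  0.01  1.39 -0.71]
[[1.0, 0.004, -0.001, -0.394], [0.004, -0.949, 0.317, 0.206], [0.0, -0.317, -0.949, 0.51], [0.0, 0.0, 0.0, 1.0]] [[0.101, 0.455], [0.683, 0.457], [0.866, -0.15], [-0.077, -0.155]]
```

View pics/w1.png

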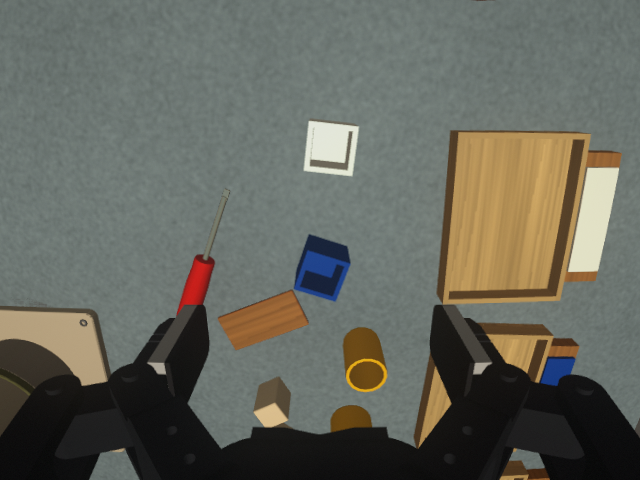

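The wrist picture shows the white square at (331,148), near upright at about -5°, and the blue square rim around (322,277), turned about 12°. The honey beaker rim is at (366,375), and the white tray rim spans (440..590, 131..303).

```bash
python3 - <<'E'
from h import *
w=shot("wrist")
for col,px,r in (("white",(331,148),50),("blue",(322,270),45)):
    H=blob(w,col,px,r); a=cv2.approxPolyDP(H.astype(np.float32).reshape(-1,1,2),4,True).reshape(-1,2)
    p=cast(w,a,.05); print(col,a.tolist(),p.round(4).tolist())
    n=len(p);print([(round(float(np.linalg.norm(p[(i+1)%n]-p[i])),4),round(float(np.degrees(np.arctan2(*(p[(i+1)%n]-p[i])[::-1]))),1)) for i in range(n)])
H=dense(blob(w,"honey",(366,362),40)); print("hbk",rim(w,H,.064))
h=cv2.cvtColor(w["frame"],cv2.COLOR_RGB2HSV)
print(cast(w,[[452,131],[440,303],[590,133],[562,298]],.026).round(3).tolist())
E
```

```text
white [[345.0, 100.0], [373.0, 121.0], [380.0, 139.0], [379.0, 162.0], [358.0, 190.0], [340.0, 197.0], [317.0, 196.0], [289.0, 175.0], [282.0, 157.0], [283.0, 134.0], [304.0, 106.0], [322.0, 99.0]] [[0.4156, 0.3579], [0.4414, 0.3397], [0.4486, 0.3236], [0.4486, 0.3024], [0.4298, 0.2756], [0.4128, 0.2686], [0.3908, 0.2695], [0.3643, 0.2897], [0.3581, 0.3066], [0.3595, 0.3277], [0.3789, 0.3525], [0.395, 0.3587]]
[(0.0316, -35.1), (0.0176, -66.1), (0.0212, -89.8), (0.0328, -125.0), (0.0184, -157.8), (0.0221, 177.7), (0.0333, 142.6), (0.018, 110.2), (0.0211, 86.2), (0.0315, 52.0), (0.0173, 20.8), (0.0206, -2.1)]
blue [[309.0, 235.0], [346.0, 247.0], [349.0, 264.0], [335.0, 300.0], [294.0, 288.0]] [[0.3829, 0.2299], [0.4198, 0.2174], [0.4234, 0.199], [0.4099, 0.1578], [0.3671, 0.1717]]
[(0.039, -18.8), (0.0188, -79.2), (0.0433, -108.2), (0.045, 162.1), (0.0604, 74.8)]
hbk [0.44509398 0.07269026 0.02237624]
[[0.523, 0.33], [0.53, 0.141], [0.668, 0.332], [0.675, 0.145]]
```

Request:
carry_out(increments=[{"fingers": -1,"travel": [0.239,0.074,0.9],"turn": [0,0,0.067]},{"fingers": -1,"travel": [0.239,0.074,0.9],"turn": [0,0,0.067]},{"fingers": -1,"travel": [0.239,0.074,0.9],"turn": [0,0,0.067]},{"fingers": -1,"travel": [0.239,0.074,0.9],"turn": [0,0,0.067]},{"fingers": -1,"travel": [0.239,0.074,0.9],"turn": [0,0,0.067]}])

```text
time_s: 2.8
tcp_pos: [0.406, 0.3131, 0.1577]
orientation: [3.14, -0.003, 1.466]
ft_force: [0.9, 0.1, 0.2]
finger_gap: 1.003
grip_force: 0.0
```

Request:
carry_out(increments=[{"fingers": -1,"travel": [0,0,0.25],"turn": [0,0,0]},{"fingers": -1,"travel": [0,0,0.5],"turn": [0,0,0]},{"fingers": -1,"travel": [0,0,0.7],"turn": [0,0,0]},{"fingers": -1,"travel": [0,0,0.82],"turn": [0,0,0]},{"fingers": -1,"travel": [0,0,0.82],"turn": [0,0,0]},{"fingers": -0.3,"travel": [0,0,0.82],"turn": [0,0,0]},{"fingers": 0,"travel": [0,0,0.82],"turn": [0,0,0]},{"fingers": 0.3,"travel": [0,0,0.82],"turn": [0,0,0]},{"fingers": 1,"travel": [0,0,0.82],"turn": [0,0,0]},{"fingers": 1,"travel": [0,0,0.82],"turn": [0,0,0]},{"fingers": 1,"travel": [0,0,0.82],"turn": [0,0,0]},{"fingers": 1,"travel": [0,0,0.82],"turn": [0,0,0]}])

```text
time_s: 4.3
tcp_pos: [0.4056, 0.3132, 0.0336]
orientation: [3.141, -0.002, 1.466]
ft_force: [-0.6, -1.1, 6.6]
finger_gap: 0.53
grip_force: 31.3
```

```bash
python3 - <<'E'
from h import *
w=shot("wrist","w2")
E
```

```text
(no output)
```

View pics/w2.png

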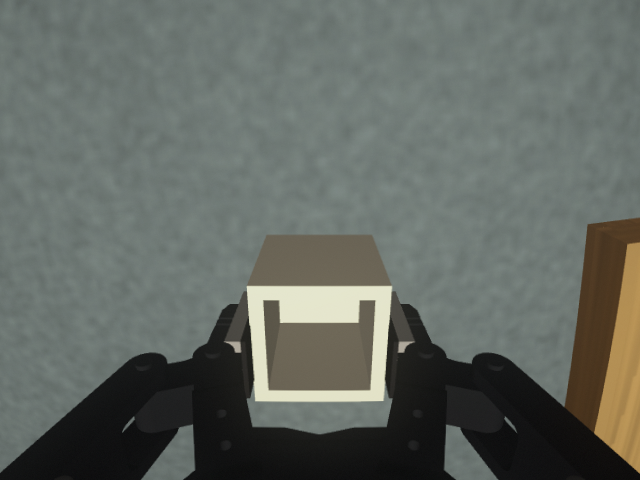

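The white square is held squarely between the pads, rim at about (319,343).

Request:
carry_out(increments=[{"fingers": 1,"travel": [0,0,-0.2],"turn": [0,0,0]},{"fingers": 1,"travel": [0,0,-0.5],"turn": [0,0,0]},{"fingers": 1,"travel": [0,0,-0.73],"turn": [0,0,0]},{"fingers": 1,"travel": [-0.1,0.25,-0.73],"turn": [0,0,0]},{"fingers": 1,"travel": [-0.2,0.5,-0.73],"turn": [0,0,-0.03]},{"fingers": 1,"travel": [-0.3,0.75,-0.73],"turn": [0,0,-0.067]},{"fingers": 1,"travel": [-0.369,1,-0.73],"turn": [0,0,-0.067]},{"fingers": 1,"travel": [-0.369,1,-0.73],"turn": [0,0,-0.067]}])

```text
time_s: 5.35
tcp_pos: [0.5508, 0.2394, 0.1421]
orientation: [3.14, 0.001, 1.567]
ft_force: [-0.6, -0.7, -0.9]
finger_gap: 0.534
grip_force: 31.6
```

Request:
carry_out(increments=[{"fingers": 1,"travel": [-0.02,0.2,0],"turn": [0,0,0]},{"fingers": 1,"travel": [-0.035,0.333,0],"turn": [0,0,0]},{"fingers": 1,"travel": [-0.035,0.333,0.2],"turn": [0,0,0]},{"fingers": 1,"travel": [-0.035,0.333,0.4],"turn": [0,0,0]},{"fingers": 1,"travel": [-0.035,0.333,0.5],"turn": [0,0,0]},{"fingers": 1,"travel": [-0.035,0.333,0.58],"turn": [0,0,0]},{"fingers": 1,"travel": [-0.035,0.333,0.64],"turn": [0,0,0]},{"fingers": 1,"travel": [-0.035,0.333,0.67],"turn": [0,0,0]},{"fingers": 1,"travel": [-0.035,0.333,0.67],"turn": [0,0,0]},{"fingers": 1,"travel": [-0.035,0.333,0.67],"turn": [0,0,0]}])

```text
time_s: 6.6
tcp_pos: [0.5987, 0.2367, 0.0419]
orientation: [3.141, -0.0, 1.571]
ft_force: [-0.2, -0.5, -0.5]
finger_gap: 0.534
grip_force: 31.7
```

```bash
python3 - <<'E'
from h import *
s=shot("scene","s1");cv2.imwrite("pics/s1c.png",cv2.resize(s["frame"][230:470,250:570,::-1],None,fx=2,fy=2));print(ctrl.state()["tcp_pos"])
E
```

```text
[0.59866011 0.23673098 0.04184252]
```

View pics/s1c.png

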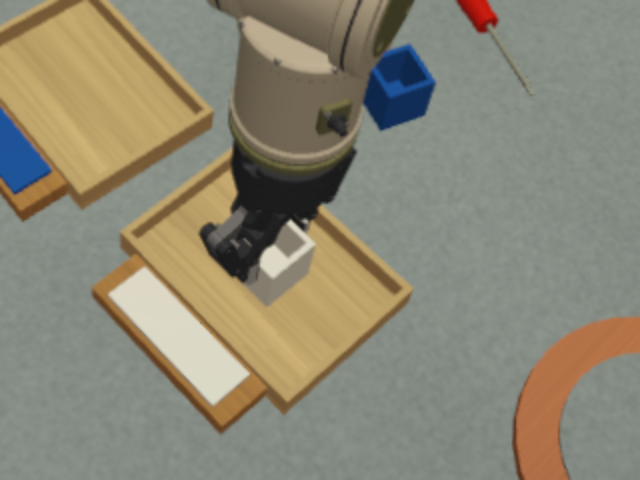

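The white square is over the middle of its tray, a couple of mm off the floor.

Request:
carry_out(increments=[{"fingers": 1,"travel": [0,0,0.015],"turn": [0,0,0]},{"fingers": 1,"travel": [0,0,0.015],"turn": [0,0,0]},{"fingers": -0.2,"travel": [0,0,0.015],"turn": [0,0,0]},{"fingers": -0.6,"travel": [0,0,0.015],"turn": [0,0,0]},{"fingers": -1,"travel": [0,0,0.015],"turn": [0,0,0]},{"fingers": -1,"travel": [0,0,0.015],"turn": [0,0,0]},{"fingers": -1,"travel": [0,0,-0.15],"turn": [0,0,0]},{"fingers": -1,"travel": [0,0,-0.45],"turn": [0,0,0]},{"fingers": -1,"travel": [0,0,-0.75],"turn": [0,0,0]},{"fingers": -1,"travel": [0,-0.4,-0.75],"turn": [0,0,0]},{"fingers": -1,"travel": [0,-0.8,-0.75],"turn": [0,0,0]},{"fingers": -1,"travel": [0,-1,-0.75],"turn": [0,0,0]}])

```text
time_s: 8.15
tcp_pos: [0.4456, 0.2368, 0.1538]
orientation: [-3.141, -0.001, 1.573]
ft_force: [0.2, 0.8, -0.5]
finger_gap: 1.0
grip_force: 0.0
```

Request:
carry_out(increments=[{"fingers": -1,"travel": [-0.347,-0.36,0],"turn": [0,0,0.2]},{"fingers": -1,"travel": [-0.347,-0.36,0],"turn": [0,0,0.2]},{"fingers": -1,"travel": [-0.347,-0.36,0],"turn": [0,0,0.2]},{"fingers": -1,"travel": [-0.347,-0.36,0],"turn": [0,0,0.2]},{"fingers": -1,"travel": [-0.347,-0.36,0],"turn": [0,0,0.2]}])

```text
time_s: 8.78
tcp_pos: [0.3949, 0.185, 0.1538]
orientation: [3.141, 0.0, 1.259]
ft_force: [-0.2, -0.4, 0.4]
finger_gap: 1.001
grip_force: 0.0
```

```bash
python3 - <<'E'
from h import *
print({k:np.round(v,4).tolist() for k,v in ctrl.state().items() if k in("tcp_pos","orientation")})
t=shot("top");w=shot("wrist","w3");E=np.array(w["extrinsics"])
print((E[:3,:3]@[.395,.185,.05]+E[:3,3]).round(3))
H=blob(t,"white",(200,198),22) if 0 else None
for c,px,r in((w,(320,380),150),):
    m=blob(w,"blue",px,r); a=cv2.approxPolyDP(m.astype(np.float32).reshape(-1,1,2),6,True).reshape(-1,2); print(a.tolist(),cast(w,a,.05).round(4).tolist())
E
```

```text
{'tcp_pos': [0.3949, 0.185, 0.1538], 'orientation': [3.1413, 0.0003, 1.2587]}
[-0.     0.002  0.245]
[[355.0, 235.0], [354.0, 267.0], [284.0, 266.0], [283.0, 235.0]] [[0.4163, 0.1775], [0.4096, 0.1568], [0.3671, 0.1712], [0.3736, 0.1912]]
```

View pics/w3.png

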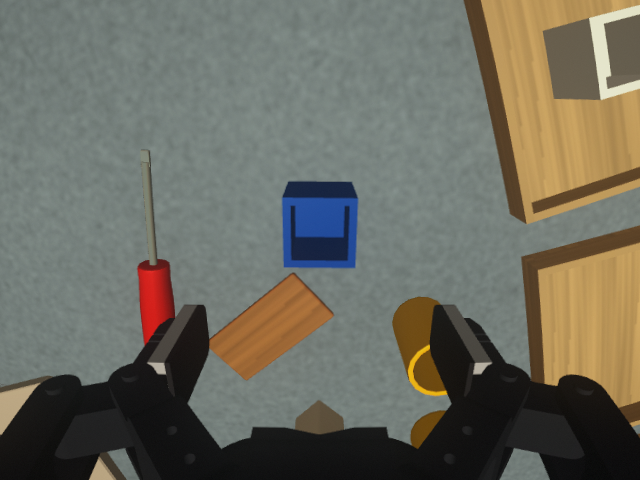

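The blue square is aligned with the tool, rim centred at about (320,231), and nothing stands in the fingers' path.

Request:
carry_out(increments=[{"fingers": -1,"travel": [0,0,0.25],"turn": [0,0,0]},{"fingers": -1,"travel": [0,0,0.5],"turn": [0,0,0]},{"fingers": -1,"travel": [0,0,0.7],"turn": [0,0,0]},{"fingers": -1,"travel": [0,0,0.8],"turn": [0,0,0]},{"fingers": -1,"travel": [0,0,0.8],"turn": [0,0,0]},{"fingers": -0.3,"travel": [0,0,0.8],"turn": [0,0,0]},{"fingers": 0,"travel": [0,0,0.8],"turn": [0,0,0]},{"fingers": 0.3,"travel": [0,0,0.8],"turn": [0,0,0]},{"fingers": 1,"travel": [0,0,0.8],"turn": [0,0,0]},{"fingers": 1,"travel": [0,0,0.8],"turn": [0,0,0]},{"fingers": 1,"travel": [0,0,0.8],"turn": [0,0,0]},{"fingers": 1,"travel": [0,0,0.8],"turn": [0,0,0]}])

```text
time_s: 10.38
tcp_pos: [0.395, 0.185, 0.0348]
orientation: [3.141, -0.002, 1.257]
ft_force: [-1.1, -0.2, 7.1]
finger_gap: 0.536
grip_force: 31.1
```

Request:
carry_out(increments=[{"fingers": 1,"travel": [0,0,-0.2],"turn": [0,0,0]},{"fingers": 1,"travel": [0,0,-0.5],"turn": [0,0,0]},{"fingers": 1,"travel": [0,0,-0.75],"turn": [0,0,0]},{"fingers": 1,"travel": [0,0,-0.85],"turn": [0,0,-0.07]},{"fingers": 1,"travel": [0,0,-0.85],"turn": [0,0,-0.14]},{"fingers": 1,"travel": [0,0,-0.85],"turn": [0,0,-0.2]},{"fingers": 1,"travel": [0,0,-0.85],"turn": [0,0,-0.2]}])

```text
time_s: 11.25
tcp_pos: [0.3943, 0.1845, 0.1615]
orientation: [3.141, -0.0, 1.57]
ft_force: [0.6, -1.0, -0.6]
finger_gap: 0.533
grip_force: 31.9
```

Request:
carry_out(increments=[{"fingers": 1,"travel": [-0.2,0.22,0],"turn": [0,0,0]},{"fingers": 1,"travel": [-0.45,0.48,0],"turn": [0,0,0]},{"fingers": 1,"travel": [-0.7,0.76,0],"turn": [0,0,0]},{"fingers": 1,"travel": [-0.927,1,0],"turn": [0,0,0]},{"fingers": 1,"travel": [-0.927,1,0],"turn": [0,0,0]}])

```text
time_s: 11.88
tcp_pos: [0.546, 0.0418, 0.1611]
orientation: [3.141, 0.002, 1.563]
ft_force: [-0.5, 0.4, -1.2]
finger_gap: 0.535
grip_force: 32.0
```

Request:
carry_out(increments=[{"fingers": 1,"travel": [0,0.18,0],"turn": [0,0,0]},{"fingers": 1,"travel": [0,0.353,0],"turn": [0,0,0]},{"fingers": 1,"travel": [0,0.353,0.2],"turn": [0,0,0]},{"fingers": 1,"travel": [0,0.353,0.4],"turn": [0,0,0]},{"fingers": 1,"travel": [0,0.353,0.58],"turn": [0,0,0]},{"fingers": 1,"travel": [0,0.353,0.7],"turn": [0,0,0]},{"fingers": 1,"travel": [0,0.353,0.76],"turn": [0,0,0]},{"fingers": 1,"travel": [0,0.353,0.79],"turn": [0,0,0]},{"fingers": 1,"travel": [0,0.353,0.8],"turn": [0,0,0]},{"fingers": 1,"travel": [0,0.353,0.8],"turn": [0,0,0]}])

```text
time_s: 13.12
tcp_pos: [0.5977, 0.0456, 0.0418]
orientation: [3.141, -0.0, 1.571]
ft_force: [-0.1, -0.4, -1.5]
finger_gap: 0.533
grip_force: 32.1
```

Request:
carry_out(increments=[{"fingers": 1,"travel": [0,0,0.005],"turn": [0,0,0]},{"fingers": -0.2,"travel": [0,0,0.005],"turn": [0,0,0]},{"fingers": -0.6,"travel": [0,0,0.005],"turn": [0,0,0]},{"fingers": -1,"travel": [0,0,0.005],"turn": [0,0,0]},{"fingers": -1,"travel": [0,0,0.005],"turn": [0,0,0]},{"fingers": -1,"travel": [0,0,-0.15],"turn": [0,0,0]},{"fingers": -1,"travel": [0,0,-0.45],"turn": [0,0,0]},{"fingers": -1,"travel": [0,0,-0.77],"turn": [0,0,0]},{"fingers": -1,"travel": [0.1,-0.4,-0.77],"turn": [0,0,0]},{"fingers": -1,"travel": [0.186,-0.8,-0.77],"turn": [0,0,0]},{"fingers": -1,"travel": [0.186,-1,-0.77],"turn": [0,0,0]},{"fingers": -1,"travel": [0.186,-1,-0.77],"turn": [0,0,0]}])

```text
time_s: 14.62
tcp_pos: [0.4458, 0.0738, 0.157]
orientation: [-3.141, -0.002, 1.572]
ft_force: [-0.7, 0.3, 0.5]
finger_gap: 1.001
grip_force: 0.0
```

```bash
python3 - <<'E'
from h import *
print(ctrl.state()["tcp_pos"].__repr__())
w=shot("wrist","w4")
E
```

```text
array([0.44578213, 0.0738366 , 0.15701866])
```

View pics/w4.png

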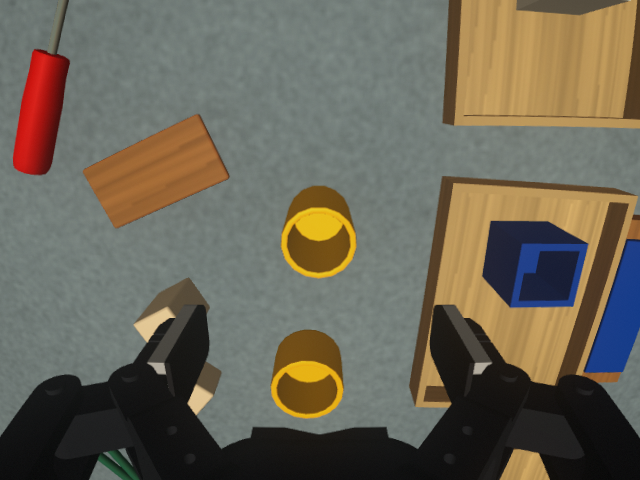

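The honey beaker rim is centred at (319,242), under the tool. The dish rim is at (308,390), and the blue square stands well in its tray.

Request:
carry_out(increments=[{"fingers": -1,"travel": [0,0,0.25],"turn": [0,0,0]},{"fingers": -1,"travel": [0,0,0.5],"turn": [0,0,0]},{"fingers": -1,"travel": [0,0,0.7],"turn": [0,0,0]},{"fingers": -1,"travel": [0,0,0.79],"turn": [0,0,0]},{"fingers": -1,"travel": [0,0,0.79],"turn": [0,0,0]},{"fingers": -0.3,"travel": [0,0,0.79],"turn": [0,0,0]},{"fingers": 0,"travel": [0,0,0.79],"turn": [0,0,0]},{"fingers": 0.3,"travel": [0,0,0.79],"turn": [0,0,0]},{"fingers": 1,"travel": [0,0,0.79],"turn": [0,0,0]},{"fingers": 1,"travel": [0,0,0.79],"turn": [0,0,0]},{"fingers": 1,"travel": [0,0,0.79],"turn": [0,0,0]},{"fingers": 1,"travel": [0,0,0.79],"turn": [0,0,0]}])

```text
time_s: 16.18
tcp_pos: [0.4479, 0.0737, 0.0393]
orientation: [3.14, -0.001, 1.571]
ft_force: [-3.1, -0.1, 7.9]
finger_gap: 0.538
grip_force: 29.6
```

Request:
carry_out(increments=[{"fingers": 1,"travel": [0,0,-0.2],"turn": [0,0,0]},{"fingers": 1,"travel": [0,0,-0.5],"turn": [0,0,0]},{"fingers": 1,"travel": [0,0,-0.75],"turn": [0,0,0]},{"fingers": 1,"travel": [0,0,-0.9],"turn": [0,0,0]},{"fingers": 1,"travel": [0,0,-0.9],"turn": [0,0,0]}])

```text
time_s: 16.8
tcp_pos: [0.4482, 0.0737, 0.1749]
orientation: [3.138, -0.002, 1.571]
ft_force: [0.0, 0.0, -1.8]
finger_gap: 0.539
grip_force: 31.6
```

```bash
python3 - <<'E'
from h import *
w=shot("wrist","w5"); t=shot("top","t5")
E
```

```text
(no output)
```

View pics/t5.png

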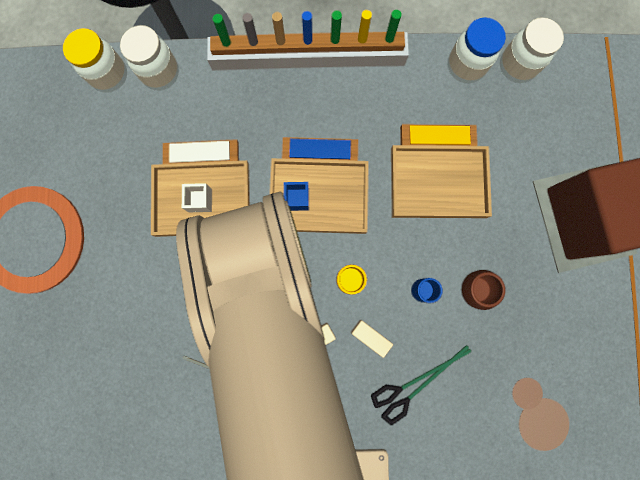

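The white and blue squares stand in their trays at (195,197) and (297,196). The dish (351,279), blue beaker (427,290) and raw pot (483,289) have not moved.

Request:
carry_out(increments=[{"fingers": 1,"travel": [-0.22,0.15,0],"turn": [0,0,0]},{"fingers": 1,"travel": [-0.48,0.3,0],"turn": [0,0,0]},{"fingers": 1,"travel": [-0.76,0.45,0],"turn": [0,0,0]},{"fingers": 1,"travel": [-1,0.6,0],"turn": [0,0,0]},{"fingers": 1,"travel": [-1,0.6,0],"turn": [0,0,0]}])

```text
time_s: 17.52
tcp_pos: [0.5373, -0.0801, 0.1718]
orientation: [-3.14, 0.003, 1.566]
ft_force: [-0.4, 0.5, -1.9]
finger_gap: 0.537
grip_force: 31.6
```

Request:
carry_out(increments=[{"fingers": 1,"travel": [-0.28,0.2,0],"turn": [0,0,0]},{"fingers": 1,"travel": [-0.55,0.38,0],"turn": [0,0,0]},{"fingers": 1,"travel": [-0.79,0.547,0],"turn": [0,0,0]},{"fingers": 1,"travel": [-0.79,0.547,0],"turn": [0,0,0]},{"fingers": 1,"travel": [-0.79,0.547,0],"turn": [0,0,0]}])

```text
time_s: 18.15
tcp_pos: [0.6188, -0.1939, 0.172]
orientation: [-3.14, -0.001, 1.571]
ft_force: [0.4, 0.0, -2.6]
finger_gap: 0.538
grip_force: 31.9
```

Request:
carry_out(increments=[{"fingers": 1,"travel": [0,0,0.22],"turn": [0,0,0]},{"fingers": 1,"travel": [0,0,0.44],"turn": [0,0,0]},{"fingers": 1,"travel": [0,0,0.62],"turn": [0,0,0]},{"fingers": 1,"travel": [0,0,0.74],"turn": [0,0,0]},{"fingers": 1,"travel": [0,0,0.81],"turn": [0,0,0]},{"fingers": 1,"travel": [0,0,0.84],"turn": [0,0,0]},{"fingers": 1,"travel": [0,0,0.86],"turn": [0,0,0]},{"fingers": 1,"travel": [0,0,0.86],"turn": [0,0,0]}])

```text
time_s: 19.15
tcp_pos: [0.6199, -0.1952, 0.0454]
orientation: [3.14, -0.0, 1.571]
ft_force: [-2.5, 0.7, 4.4]
finger_gap: 0.541
grip_force: 32.4
```

Request:
carry_out(increments=[{"fingers": -0.2,"travel": [0,0,0],"turn": [0,0,0]},{"fingers": -0.6,"travel": [0,0,0],"turn": [0,0,0]},{"fingers": -1,"travel": [0,0,0],"turn": [0,0,0]},{"fingers": -1,"travel": [0,0,0],"turn": [0,0,0]},{"fingers": -1,"travel": [0,0,-0.15],"turn": [0,0,0]},{"fingers": -1,"travel": [0,0,-0.45],"turn": [0,0,0]},{"fingers": -1,"travel": [0,0,-0.77],"turn": [0,0,0]},{"fingers": -1,"travel": [0.2,-0.3,-0.77],"turn": [0,0,0]},{"fingers": -1,"travel": [0.5,-0.6,-0.77],"turn": [0,0,0]},{"fingers": -1,"travel": [0.8,-0.9,-0.77],"turn": [0,0,0]},{"fingers": -1,"travel": [0.947,-1,-0.77],"turn": [0,0,0]},{"fingers": -1,"travel": [0.947,-1,-0.77],"turn": [0,0,0]}])

```text
time_s: 20.65
tcp_pos: [0.469, -0.0513, 0.1611]
orientation: [3.14, -0.003, 1.574]
ft_force: [-0.0, -0.7, 0.9]
finger_gap: 1.0
grip_force: 0.0
```

Request:
carry_out(increments=[{"fingers": -1,"travel": [0,-0.223,0],"turn": [0,0,0]},{"fingers": -1,"travel": [0,-0.223,0],"turn": [0,0,0]},{"fingers": -1,"travel": [0,-0.223,0],"turn": [0,0,0]}])

```text
time_s: 21.02
tcp_pos: [0.437, -0.0538, 0.1606]
orientation: [3.14, -0.001, 1.57]
ft_force: [-0.4, -0.6, 1.0]
finger_gap: 0.997
grip_force: 0.0
```

```bash
python3 - <<'E'
from h import *
print(ctrl.state()["tcp_pos"].__repr__())
w=shot("wrist","w6"); print(rim(w,dense(blob(w,"honey",(320,235),80)),.044))
E
```

```text
array([ 0.43695556, -0.05377683,  0.16060171])
[ 0.43649918 -0.05450049  0.02723546]
```

View pics/w6.png

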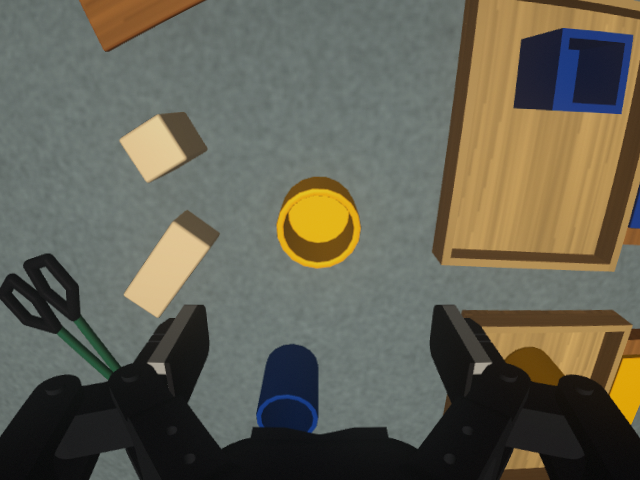

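The dish rim is at (318,228), under the tool. The beige block's corner at (219,235) clears the finger by about 14 mm, and the blue beaker is at (288,415).

Request:
carry_out(increments=[{"fingers": -1,"travel": [0,0,0.25],"turn": [0,0,0]},{"fingers": -1,"travel": [0,0,0.5],"turn": [0,0,0]},{"fingers": -1,"travel": [0,0,0.75],"turn": [0,0,0]},{"fingers": -1,"travel": [0,0,0.89],"turn": [0,0,0]},{"fingers": -1,"travel": [0,0,0.89],"turn": [0,0,0]},{"fingers": -0.6,"travel": [0,0,0.89],"turn": [0,0,0]},{"fingers": -0.2,"travel": [0,0,0.89],"turn": [0,0,0]},{"fingers": 0.2,"travel": [0,0,0.89],"turn": [0,0,0]},{"fingers": 1,"travel": [0,0,0.89],"turn": [0,0,0]},{"fingers": 1,"travel": [0,0,0.89],"turn": [0,0,0]},{"fingers": 1,"travel": [0,0,0.89],"turn": [0,0,0]},{"fingers": 1,"travel": [0,0,0.89],"turn": [0,0,0]}])

```text
time_s: 22.58
tcp_pos: [0.4369, -0.053, 0.0275]
orientation: [3.139, -0.001, 1.571]
ft_force: [-0.7, -0.6, 5.4]
finger_gap: 0.634
grip_force: 30.8
```

Request:
carry_out(increments=[{"fingers": 1,"travel": [0,0,-0.2],"turn": [0,0,0]},{"fingers": 1,"travel": [0,0,-0.5],"turn": [0,0,0]},{"fingers": 1,"travel": [0,0,-0.75],"turn": [0,0,0]},{"fingers": 1,"travel": [0,0,-1],"turn": [0,0,0]},{"fingers": 1,"travel": [0,0,-1],"turn": [0,0,0]}])

```text
time_s: 23.2
tcp_pos: [0.4377, -0.053, 0.1793]
orientation: [3.136, -0.003, 1.571]
ft_force: [-0.4, -0.1, -0.7]
finger_gap: 0.636
grip_force: 32.9
```

Request:
carry_out(increments=[{"fingers": 1,"travel": [-0.22,0.15,0],"turn": [0,0,0]},{"fingers": 1,"travel": [-0.48,0.3,0],"turn": [0,0,0]},{"fingers": 1,"travel": [-0.76,0.45,0],"turn": [0,0,0]},{"fingers": 1,"travel": [-1,0.6,0],"turn": [0,0,0]},{"fingers": 1,"travel": [-1,0.6,0],"turn": [0,0,0]}])

```text
time_s: 23.82
tcp_pos: [0.5257, -0.2065, 0.1752]
orientation: [-3.14, 0.003, 1.567]
ft_force: [0.0, -0.2, -0.7]
finger_gap: 0.641
grip_force: 32.8
```

Request:
carry_out(increments=[{"fingers": 1,"travel": [-0.25,0.3,0],"turn": [0,0,0]},{"fingers": 1,"travel": [-0.507,0.613,0],"turn": [0,0,0]},{"fingers": 1,"travel": [-0.507,0.613,0],"turn": [0,0,0]},{"fingers": 1,"travel": [-0.507,0.613,0],"turn": [0,0,0]}])

```text
time_s: 24.32
tcp_pos: [0.6173, -0.2786, 0.1757]
orientation: [-3.141, -0.0, 1.571]
ft_force: [0.6, -1.0, -0.5]
finger_gap: 0.637
grip_force: 32.9
```

Request:
carry_out(increments=[{"fingers": 1,"travel": [0,0,0.22],"turn": [0,0,0]},{"fingers": 1,"travel": [0,0,0.44],"turn": [0,0,0]},{"fingers": 1,"travel": [0,0,0.66],"turn": [0,0,0]},{"fingers": 1,"travel": [0,0,0.8],"turn": [0,0,0]},{"fingers": 1,"travel": [0,0,0.88],"turn": [0,0,0]},{"fingers": 1,"travel": [0,0,0.93],"turn": [0,0,0]},{"fingers": 1,"travel": [0,0,0.945],"turn": [0,0,0]},{"fingers": 1,"travel": [0,0,0.945],"turn": [0,0,0]},{"fingers": 1,"travel": [0,0,0.945],"turn": [0,0,0]}])

```text
time_s: 25.45
tcp_pos: [0.6183, -0.2793, 0.0351]
orientation: [3.141, 0.0, 1.571]
ft_force: [-0.3, -0.1, -0.9]
finger_gap: 0.635
grip_force: 32.9
```

```bash
python3 - <<'E'
from h import *
w=shot("wrist","w7")
E
```

```text
(no output)
```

View pics/w7.png

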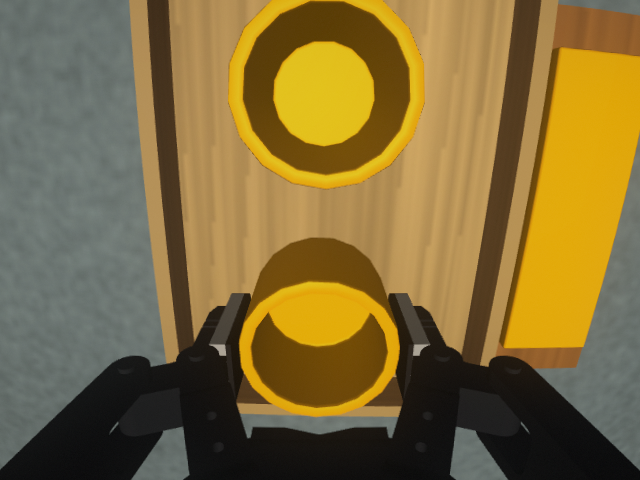

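The dish hangs centred in the tray's -y half, rim at (320,348). The honey beaker stands upright beside it, rim at (326,90), with clearance all round.

Request:
carry_out(increments=[{"fingers": 1,"travel": [0,0,0.012],"turn": [0,0,0]},{"fingers": 1,"travel": [0,0,0.012],"turn": [0,0,0]},{"fingers": -0.3,"travel": [0,0,0.012],"turn": [0,0,0]},{"fingers": -0.7,"travel": [0,0,0.012],"turn": [0,0,0]},{"fingers": -1,"travel": [0,0,0.012],"turn": [0,0,0]},{"fingers": -1,"travel": [0,0,0.012],"turn": [0,0,0]},{"fingers": -1,"travel": [0,0,-0.15],"turn": [0,0,0]},{"fingers": -1,"travel": [0,0,-0.45],"turn": [0,0,0]},{"fingers": -1,"travel": [0,0,-0.83],"turn": [0,0,0]},{"fingers": -1,"travel": [0.2,-0.4,-0.83],"turn": [0,0,0]},{"fingers": -1,"travel": [0.4,-0.8,-0.83],"turn": [0,0,0]},{"fingers": -1,"travel": [0.56,-1,-0.83],"turn": [0,0,0]}])

```text
time_s: 27.0
tcp_pos: [0.4659, -0.1951, 0.1596]
orientation: [3.141, -0.002, 1.569]
ft_force: [-0.1, -0.3, 2.5]
finger_gap: 0.999
grip_force: 0.0
```

Request:
carry_out(increments=[{"fingers": -1,"travel": [0,-0.37,0],"turn": [0,0,0]},{"fingers": -1,"travel": [0,-0.37,0],"turn": [0,0,0]},{"fingers": -1,"travel": [0,-0.37,0],"turn": [0,0,0]},{"fingers": -1,"travel": [0,-0.37,0],"turn": [0,0,0]}])

```text
time_s: 27.5
tcp_pos: [0.4132, -0.1954, 0.1597]
orientation: [3.141, 0.0, 1.571]
ft_force: [0.1, -0.4, 0.8]
finger_gap: 0.998
grip_force: 0.0
```

```bash
python3 - <<'E'
from h import *
print(ctrl.state()["tcp_pos"].__repr__())
w=shot("wrist","w8"); print(rim(w,dense(blob(w,"blue",(320,235),80)),.064))
E
```

```text
array([ 0.41319728, -0.19541713,  0.15970729])
[ 0.41308768 -0.19448066  0.02232007]
```

View pics/w8.png

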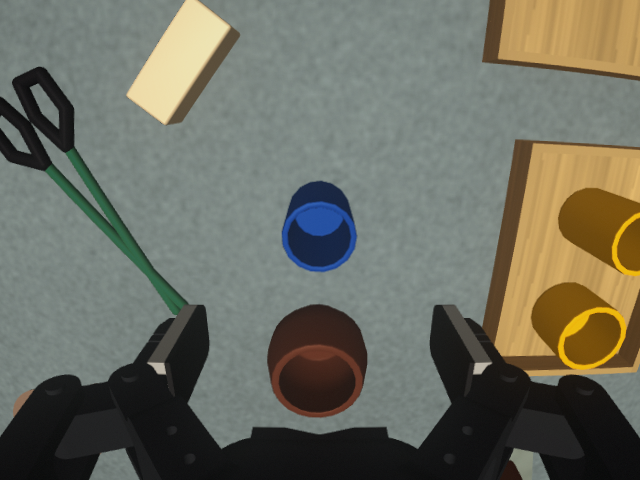

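The beaker rim is at (319,237), centred under the tool. The raw pot at (317,380) is clear of the fingers' sweep.

Request:
carry_out(increments=[{"fingers": -1,"travel": [0,0,0.25],"turn": [0,0,0]},{"fingers": -1,"travel": [0,0,0.5],"turn": [0,0,0]},{"fingers": -1,"travel": [0,0,0.7],"turn": [0,0,0]},{"fingers": -1,"travel": [0,0,0.8],"turn": [0,0,0]},{"fingers": -1,"travel": [0,0,0.8],"turn": [0,0,0]},{"fingers": -0.3,"travel": [0,0,0.8],"turn": [0,0,0]},{"fingers": 0,"travel": [0,0,0.8],"turn": [0,0,0]},{"fingers": 0.3,"travel": [0,0,0.8],"turn": [0,0,0]},{"fingers": 1,"travel": [0,0,0.8],"turn": [0,0,0]},{"fingers": 1,"travel": [0,0,0.8],"turn": [0,0,0]},{"fingers": 1,"travel": [0,0,0.8],"turn": [0,0,0]},{"fingers": 1,"travel": [0,0,0.8],"turn": [0,0,0]}])

```text
time_s: 29.05
tcp_pos: [0.4131, -0.1952, 0.0398]
orientation: [3.14, -0.0, 1.571]
ft_force: [-1.1, 0.9, 6.7]
finger_gap: 0.541
grip_force: 29.9
```

Request:
carry_out(increments=[{"fingers": 1,"travel": [0,0,-0.2],"turn": [0,0,0]},{"fingers": 1,"travel": [0,0,-0.5],"turn": [0,0,0]},{"fingers": 1,"travel": [0,0,-0.75],"turn": [0,0,0]},{"fingers": 1,"travel": [0,0,-0.9],"turn": [0,0,0]},{"fingers": 1,"travel": [0.25,0.25,-0.9],"turn": [0,0,0]},{"fingers": 1,"travel": [0.5,0.5,-0.9],"turn": [0,0,0]},{"fingers": 1,"travel": [0.75,0.75,-0.9],"turn": [0,0,0]},{"fingers": 1,"travel": [1,1,-0.9],"turn": [0,0,0]},{"fingers": 1,"travel": [1,1,-0.9],"turn": [0,0,0]},{"fingers": 1,"travel": [1,1,-0.9],"turn": [0,0,0]}])

```text
time_s: 30.3
tcp_pos: [0.5621, -0.0455, 0.1741]
orientation: [-3.141, 0.0, 1.571]
ft_force: [0.5, -0.3, -1.3]
finger_gap: 0.536
grip_force: 31.5
```

Request:
carry_out(increments=[{"fingers": 1,"travel": [0.03,0.24,0],"turn": [0,0,0]},{"fingers": 1,"travel": [0.03,0.24,0.2],"turn": [0,0,0]},{"fingers": 1,"travel": [0.03,0.24,0.42],"turn": [0,0,0]},{"fingers": 1,"travel": [0.03,0.24,0.6],"turn": [0,0,0]},{"fingers": 1,"travel": [0.03,0.24,0.72],"turn": [0,0,0]},{"fingers": 1,"travel": [0.03,0.24,0.79],"turn": [0,0,0]},{"fingers": 1,"travel": [0.03,0.24,0.83],"turn": [0,0,0]},{"fingers": 1,"travel": [0.03,0.24,0.85],"turn": [0,0,0]},{"fingers": 1,"travel": [0.03,0.24,0.85],"turn": [0,0,0]},{"fingers": 1,"travel": [0.03,0.24,0.85],"turn": [0,0,0]}])

```text
time_s: 31.55
tcp_pos: [0.5987, -0.0405, 0.047]
orientation: [3.141, -0.0, 1.571]
ft_force: [0.9, 0.1, -1.0]
finger_gap: 0.534
grip_force: 31.7
```

```bash
python3 - <<'E'
from h import *
w=shot("wrist","w9");print(ctrl.state()["tcp_pos"],ctrl.state()["ft_force"])
E
```

```text
[ 0.59863321 -0.04056749  0.04691236] [ 0.30985328  0.6975035  -1.10632584]
```

View pics/w9.png

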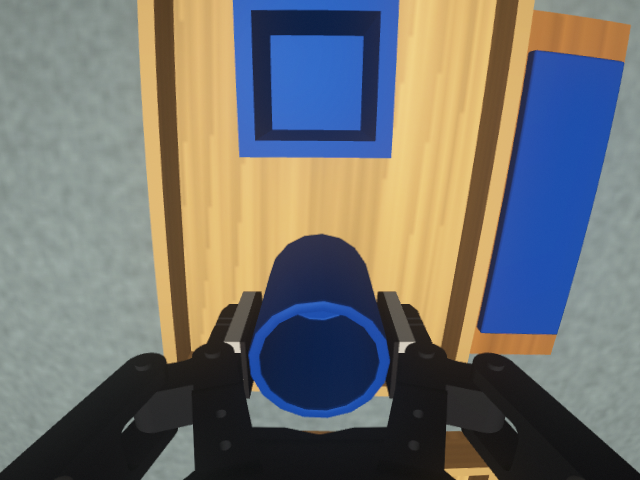

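The blue beaker hangs over the tray floor, rim at (319,358), well clear of the blue square at (315,85).

Request:
carry_out(increments=[{"fingers": 1,"travel": [0,0,0.012],"turn": [0,0,0]},{"fingers": 1,"travel": [0,0,0.012],"turn": [0,0,0]},{"fingers": -0.2,"travel": [0,0,0.012],"turn": [0,0,0]},{"fingers": -0.6,"travel": [0,0,0.012],"turn": [0,0,0]},{"fingers": -1,"travel": [0,0,0.012],"turn": [0,0,0]},{"fingers": -1,"travel": [0,0,0.012],"turn": [0,0,0]},{"fingers": -1,"travel": [0,0,-0.15],"turn": [0,0,0]},{"fingers": -1,"travel": [0,0,-0.45],"turn": [0,0,0]},{"fingers": -1,"travel": [0,0,-0.8],"turn": [0,0,0]},{"fingers": -1,"travel": [0,-0.35,-1],"turn": [0,0,0]},{"fingers": -1,"travel": [0,-0.7,-1],"turn": [0,0,0]},{"fingers": -1,"travel": [0,-1,-1],"turn": [0,0,0]}])

```text
time_s: 33.1
tcp_pos: [0.4653, -0.0399, 0.1978]
orientation: [-3.128, -0.003, 1.567]
ft_force: [-0.5, 0.1, 0.6]
finger_gap: 1.005
grip_force: 0.0
```

Request:
carry_out(increments=[{"fingers": -1,"travel": [0.3,-0.2,-0.3],"turn": [0,0,0]},{"fingers": -1,"travel": [0.6,-0.2,-0.6],"turn": [0,0,0]},{"fingers": -1,"travel": [0.9,-0.2,-0.6],"turn": [0,0,0]},{"fingers": -1,"travel": [0.9,-0.2,-0.6],"turn": [0,0,0]},{"fingers": -1,"travel": [0.9,-0.2,-0.6],"turn": [0,0,0]}])

```text
time_s: 33.72
tcp_pos: [0.4388, 0.0943, 0.2895]
orientation: [-3.129, -0.002, 1.566]
ft_force: [0.6, 0.4, 0.7]
finger_gap: 1.002
grip_force: 0.0
```

```bash
python3 - <<'E'
from h import *
t=shot("top","t9");s=shot("scene","s9");print(ctrl.state()["ft_force"])
for k,col,px,pz,r in (("raw","brown",(483,289),.063,28),("bbk","blue",(340,194),.07,22),("hbk","honey",(420,178),.07,24),("hdi","honey",(460,180),.05,22)):
    try: print(k,rim(t,dense(blob(t,col,px,r)),pz).round(4))
    except Exception as e: print(k,e)
cv2.imwrite("pics/both9.png",np.hstack([t["frame"][120:360,120:520,::-1],s["frame"][100:340,130:530,::-1]]))
E
```

```text
[ 0.37872347 -0.2968396   0.83687524]
raw [ 0.4119 -0.298   0.0345]
bbk [ 0.5994 -0.0403  0.0212]
hbk [ 0.6196 -0.197   0.0227]
hdi [ 0.6182 -0.2808  0.0274]
```

View pics/both9.png

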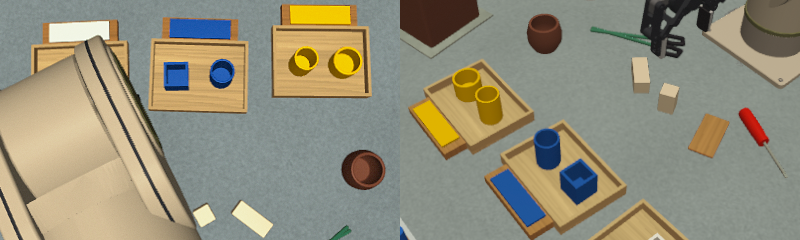

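In both views the blue pair and the honey pair stand upright in their trays. The raw pot's fit is unchanged at (0.412, -0.298), and the white square was seen standing in its tray earlier.

```bash
python3 -c "
from station import ctrl
print(ctrl.sign_off())"
```

```text
the job is handed in; nothing more can be done
None
```

I handed the job in at about 34 s: all five glazed pieces stand in the trays of their own colour, and the raw pot has not moved. The sign-off did not return a verdict, and the arm hid the white tray in the last picture, but I saw the white square standing in it earlier.

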